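# Drop the keyed pulley home on the bench drive

## Robot

A 6-joint arm with a two-finger parallel gripper is mounted at the origin on a cart in front of the work surface, level with it; the furniture and walls round the work are solid. World frame = base frame: x ahead of the robot, y to its left, z up, the work surface at z = 0. Lengths are in m, angles in rad, forces in N, time in s.
With the tool pointing down it reaches from about 0.35 to 0.975 m from the base axis. Payload 4.9 kg.
Tool frame: the origin (TCP) lies at the very end of the fingers, on their centre line; the grasp point (between the pads) lies 19 mm behind it; x points along the fingers, z is the direction in which the jaws open and shut, and the axes are right-handed (so a half turn about x gives the same grasp; the last joint's range is limited). The gripper opens to 85 mm and grips with 20 to 120 N. Pads are 22 mm wide; open, the fingers measure 114 mm over their backs; the gripper's body (76 mm by 85 mm) begins 54 mm behind the grasp point. The pads swing forward as they close: fully open they stand 13 mm farther back than shut.
Start: joints at [-1.229, 0.053, 1.613, -0, 1.476, -0.119], TCP at [0.278, -0.56, 0.206] pointing down, gripper open.
Joint ranges: [-3.01, 3.01], [-1.01, 2.22], [0.06, 2.58], [-1.02, 4.17], [0.09, 2.62], [-3.14, 3.14]. Speed limits (rad/s): [2.57, 2.57, 3.14, 3.14, 3.14, 3.14].

## Interface

Orientations are given as a unit quaternion [w, x, y, z].
In Python, from plant import manip, viewer gives the robot as it stands.
- The arm moves only by the shell command python3 -m inch 'ROWS'. ROWS is JSON, a list of rows, each an object with "fingers": the opening, from -1 (shut) to 1 (fully open), so that 0 is half open; "delta_pos": the shift along the tool's x, y, z in cm, a list of three; "twist": the turn, a rotation vector about the tool's x, y, z in degrees, a list of three. A call has 1 to 5 rows; each row shifts and turns the commanded pose from where the row before left it, along the tool's axes as they then stand; what a row does not reach is not made up. A row lasts 1/8 s, in which the tool goes at most 62.5 mm and 10.7 degrees, less where a joint would pass 70% of its speed; a pose out of reach is approached as far as the arm can. A call is refused whole if a number of a shift passes 6.25 or a number of a turn 10.7, either way. A call with a gripper value outside its range is refused whole. The fingers move at their own pace and stop on an object; the grip force is fixed at half the most. Time passes only in rows, so rows that do not move let the fingers close. It gives the time, the measured TCP pose, the force and the opening at its end, in the units of the state.
- manip.state(): the state, without advancing time (a new reading comes with each control period).
- viewer.grab_frame(name): name is "scene" or "top" or "wrist"; returns a dict with "pixels" (384x512x3 uint8, blue, green, red), "range_z" (384x512 float32, m along the optical axis (not along the pixel's ray), 0 where there is no reading), "K" (3x3 intrinsics, pixels), "pose" (4x4, takes a point from camera to world coordinates). Camera axes: x right, y down, z forward; pixel columns grow to the right and rows downward; lengths in m; the calibration is good to about 2 mm. A picture is of the moment at which its call begins.
- manip.job_done(): hands the job in, once; it reports no verdict.
The state is a dict: "time": time; "joint_pos": joint angles; "joint_vel": joint speeds; "joint_efforts": joint torques, N m; "tool_pos": TCP position; "tool_rot": TCP orientation; "contact_force": force on the tool from outside, world axes, zero at the start; "ft_torque": the same for the moment, N m; "gripper_width": opening from 0.0 (shut) to 1.0 (fully open).
Only numpy, scipy, OpenCV 4.12 (cv2) and the standard library are available. Lean on these libraries where they do the work, as an engineer would, in place of code of your own. Each camera call takes 0.05 s, during which the arm holds its last target.

## Task

Two small bench drives stand on the worktop, each with a toothed pulley on its upright shaft. One pulley is already fully home; the other still rides high because its keyway is not over the key. Turn the high pulley on its shaft until its keyway drops over the key and it sits fully home on the drive, without lifting it off the shaft; leave the other pulley as it is.

Things in the scene. Friction and masses are not known exactly. Their poses are not given: they have to be found in the camera images.
- high_pulley_centre (a point): Mid-height, on the axis, of the loose aluminium pulley riding 14 mm high on the key; 0.2-0.45 kg, 50 mm tall. Foot: toothed rim, 76 dia x 12 mm; above it the boss to grip, 56 dia x 38 mm (-13 to +25 mm from here). Bore 26 mm; keyway, a notch 17 mm wide to 22.5 mm from the axis, full height, towards own -x. Start: 0.5-1.35 rad counter-clockwise (from above) of the key; may lean 4 degrees.
- open_drive_seat (a point): Shaft axis at the seat face (50 mm above the worktop) of the fixed drive under the high pulley. Pulley centre is 39 mm above this now, 25 mm when home. Shaft 23 mm dia, ends 64.5 mm above this. Key 10 mm wide, 14 mm tall, to 21 mm from the axis, towards own -x: pulley and seat at equal yaw (within 9 degrees) let it drop when let go or lowered. Motor on +x, lower than the seat + 12 mm.
- open_drive_mark (a point): Centre of the top of a small steel block, 12 x 10 mm, on the grey housing (112 mm square) of the same drive, opposite the motor: 48 mm from the shaft axis, on the same side as the key and in line with it, so it shows where the key is, which is hidden under the pulley. Its top is level with the seat face.
- seated_pulley_centre (a point): Mid-height, on the axis, of the other, identical pulley, already home on an identical fixed drive: 75 mm above the worktop, where the high one's is 89 mm. Leave it alone.

How it is judged:
By the outcome, as a careful person would: the job done as asked, in the order asked, and still so for the second after the job is handed in, with the robot touching nothing.
It also fails if it takes over 32 s, if anything falls off the work surface, if the arm or the gripper's body presses on something with over 40 N, if the wrist force passes 120 N, or if a joint passes its speed limit or range.

## Working session

There is one attempt and no reset: what is moved stays moved. The work goes in short steps, Python scripts to look and compute and a shell command to move; the robot and the scene stay as the last step left them, time stands still between calls to the robot, and variables do not carry over. Pictures are saved under pics/ and viewed, and the job is handed in when it is done.

```bash
ls; mkdir -p pics
python3 - <<'E'
from plant import manip, viewer
import cv2,numpy as np
print(manip.state())
for n in("scene","top","wrist"):
    f=viewer.grab_frame(n); cv2.imwrite(f"pics/{n}0.png",f["pixels"]); np.savez(f"{n}0.npz",**{k:np.array(v) for k,v in f.items()})
    print(n,f["K"].tolist(),np.round(f["pose"],3).tolist())
E
```

```text
pics
{'time': 0.0, 'joint_pos': array([-1.22902059e+00,  5.33623869e-02,  1.61430017e+00, -9.70969983e-06,
        1.47600489e+00, -1.19010263e-01]), 'joint_vel': array([ 8.71346416e-04, -5.76214373e-04,  1.40122230e-03, -8.31364627e-05,
        4.57855511e-04, -9.48331605e-04]), 'joint_efforts': array([-2.36122207e-03, -3.93689311e+01, -3.70171666e+01, -2.30920614e-04,
        6.98844626e-03, -1.61411950e-06]), 'tool_pos': array([ 0.27767046, -0.55917429,  0.20505597]), 'tool_rot': array([ 0.60039302,  0.37306296,  0.60154356, -0.37215265]), 'contact_force': array([ 0.0328178, -0.3920756,  0.1523335]), 'ft_torque': array([-0.02800892,  0.01864233,  0.02217593]), 'gripper_width': 1.000165080299225}
scene [[349.5880431969453, 0.0, 253.81146954077272], [0.0, 349.5880431969453, 193.26284123903721], [0.0, 0.0, 1.0]] [[-0.914, -0.223, 0.338, 0.171], [-0.405, 0.533, -0.743, 0.622], [-0.015, -0.816, -0.578, 0.593], [0.0, 0.0, 0.0, 1.0]]
top [[353.0423853050443, 0.0, 253.2274836575495], [0.0, 353.0423853050443, 196.37811455168028], [0.0, 0.0, 1.0]] [[-0.024, -0.995, 0.097, 0.379], [-0.999, 0.022, -0.023, 0.012], [0.021, -0.097, -0.995, 0.978], [0.0, 0.0, 0.0, 1.0]]
wrist [[296.6269380557166, 0.0, 253.4514800268284], [0.0, 296.6269380557166, 190.44107464044978], [0.0, 0.0, 1.0]] [[0.445, -0.858, -0.256, 0.343], [-0.896, -0.427, -0.125, -0.527], [-0.002, 0.285, -0.959, 0.373], [0.0, 0.0, 0.0, 1.0]]
```

View pics/scene0.png

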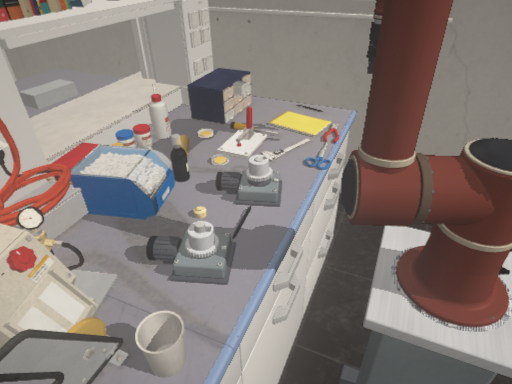

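View pics/top0.png

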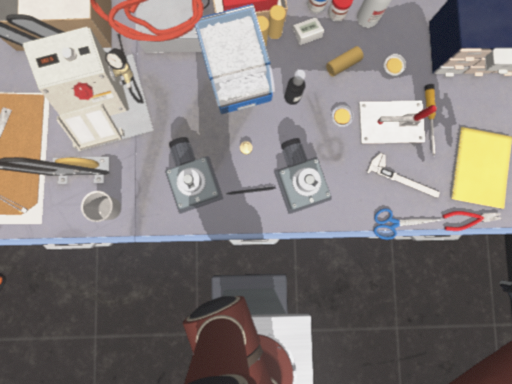

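View pics/wrist0.png

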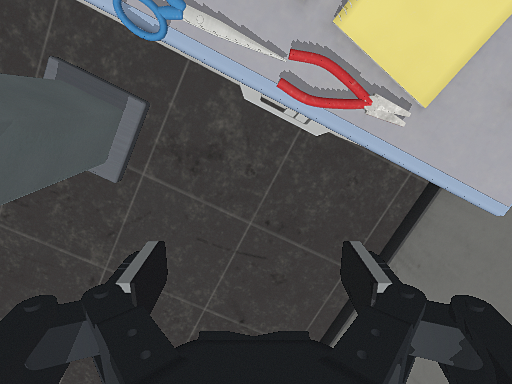

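The scene and top views show two drives, in the top view at about (190,181) and (306,181), each with its motor facing up and slightly left in the picture. Next I'll measure them.

Run:
```python
import cv2,numpy as np
f=np.load("top0.npz");K=f["K"];P=f["pose"];D=f["range_z"];im=f["pixels"]
v,u=np.mgrid[0:384,0:512]
c=np.stack([(u-K[0,2])/K[0,0]*D,(v-K[1,2])/K[1,1]*D,D],-1)
W=c@P[:3,:3].T+P[:3,3]
np.save("W.npy",W)
for (a,b) in((150,230),(265,345)):
    s=W[130:225,a:b]; z=s[...,2]
    for lo,hi in((0.04,.056),(.056,.07),(.07,.094),(.094,.107),(.107,.112),(.112,.125)):
        m=(z>lo)&(z<hi); 
        if m.sum(): print(a,lo,hi,m.sum(),np.round(np.median(s[m],0),4),np.round((s[m].max(0)+s[m].min(0))/2,4), np.round(np.percentile(z[m],[10,50,90]),4))
o=np.hstack([cv2.resize(im[140:215,a:b],None,fx=5,fy=5,interpolation=cv2.INTER_CUBIC) for a,b in((155,230),(270,345))])
cv2.imwrite("pics/topcrop.png",o)
f=np.load("scene0.npz")["pixels"]
o=np.hstack([cv2.resize(f[210:290,140:240],None,fx=4,fy=4,interpolation=cv2.INTER_CUBIC),cv2.resize(f[140:220,200:300],None,fx=4,fy=4,interpolation=cv2.INTER_CUBIC)])
cv2.imwrite("pics/scenecrop.png",o)
```

```text
150 0.04 0.056 1290 [0.5251 0.1594 0.0445] [0.5388 0.1526 0.048 ] [0.0417 0.0445 0.0516]
150 0.056 0.07 496 [0.5684 0.1704 0.0607] [0.5523 0.1601 0.0629] [0.0575 0.0607 0.0636]
150 0.07 0.094 51 [0.4983 0.143  0.0835] [0.5037 0.1439 0.0827] [0.0739 0.0835 0.0916]
150 0.094 0.107 286 [0.5123 0.1536 0.0999] [0.511  0.1524 0.0999] [0.0976 0.0999 0.1018]
150 0.107 0.112 7 [0.5154 0.1545 0.1114] [0.5106 0.1505 0.1105] [0.1097 0.1114 0.1118]
150 0.112 0.125 64 [0.5101 0.1514 0.1147] [0.5113 0.1525 0.115 ] [0.1131 0.1147 0.1168]
265 0.04 0.056 1213 [ 0.5171 -0.1322  0.0442] [ 0.5306 -0.1482  0.048 ] [0.0417 0.0442 0.0528]
265 0.056 0.07 275 [ 0.5848 -0.1226  0.0595] [ 0.5446 -0.1423  0.063 ] [0.0567 0.0595 0.0639]
265 0.07 0.094 241 [ 0.4867 -0.1326  0.0756] [ 0.5034 -0.1484  0.0819] [0.0728 0.0756 0.0848]
265 0.094 0.107 36 [ 0.4919 -0.1397  0.1024] [ 0.4968 -0.1454  0.1004] [0.0957 0.1024 0.106 ]
265 0.107 0.112 102 [ 0.5147 -0.145   0.1109] [ 0.5045 -0.1481  0.1097] [0.1082 0.1109 0.1118]
265 0.112 0.125 265 [ 0.5033 -0.1464  0.1136] [ 0.5051 -0.1473  0.1151] [0.1124 0.1136 0.1157]
```

View pics/topcrop.png

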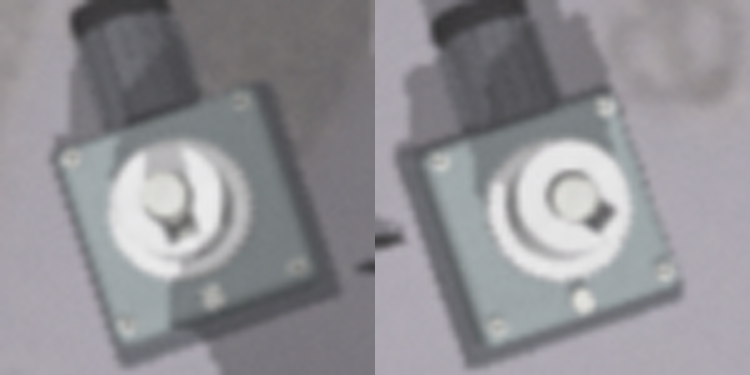

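View pics/scenecrop.png

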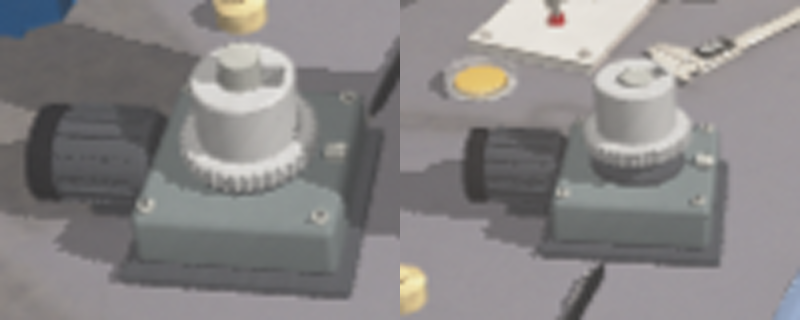

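The y≈-0.147 drive (right in the top view) carries the high pulley. Its top reads 0.114, against 0.100 for the other. In the crop its notch is at about (600,213) and its mark at (585,297).

```bash
cat > h.py <<'E'
import numpy as np
def ray(f,u,v,z):
    K=f["K"];P=np.array(f["pose"]);d=P[:3,:3]@np.array([(u-K[0,2])/K[0,0],(v-K[1,2])/K[1,1],1])
    return P[:3,3]+d*(z-P[2,3])/d[2]
E
python3 - <<'E'
import numpy as np,cv2
from h import ray
f=np.load("top0.npz");W=np.load("W.npy")
s=W[130:225,265:345].reshape(-1,3)
def circ(p):
    (c,r)=cv2.minEnclosingCircle(p.astype(np.float32)); return np.round(c,4),round(r,4)
t=s[(s[:,2]>.108)&(s[:,2]<.122)]
print("enclosing",circ(t[:,:2]))
a,b,c=np.linalg.lstsq(np.c_[t[:,:2]-t[:,:2].mean(0),np.ones(len(t))],t[:,2],rcond=None)[0];print("tilt",np.degrees([a,b]),c)
h=s[(s[:,2]>.040)&(s[:,2]<.049)]
r=cv2.minAreaRect((h[:,:2]*1000).astype(np.float32));print("housing",r)
# by image: boss circle and shaft, mark
print("boss img centre", ray(f,270+(574-375)/5,140+197/5,.114))
print("shaft top", ray(f,270+(573-375)/5,140+198/5,.1145))
m=ray(f,270+(583-375)/5,140+298/5,.05);print("mark",m)
n=ray(f,270+(601-375)/5,140+213/5,.112);print("notch",n)
E
```

```text
enclosing (array([ 0.5048, -0.1479]), 0.0282)
tilt [-2.40772937 -0.0490323 ] 0.11300891209893875
housing ((534.742919921875, -138.76614379882812), (177.67947387695312, 111.28002166748047), 17.127710342407227)
boss img centre [ 0.50270007 -0.14933636  0.114     ]
shaft top [ 0.50213917 -0.14872605  0.1145    ]
mark [ 0.45778601 -0.16395046  0.05      ]
notch [ 0.49469082 -0.1628466   0.112     ]
```

```bash
cat >> h.py <<'E'
from scipy.spatial.transform import Rotation as R
def plan(goal,jaw_deg,st):
    q=st["tool_rot"];Rm=R.from_quat([q[1],q[2],q[3],q[0]]).as_matrix()
    print("t",round(st["time"],2),"tcp",np.round(st["tool_pos"],4),"axes x",np.round(Rm[:,0],3),"y",np.round(Rm[:,1],3),"z",np.round(Rm[:,2],3))
    print("jaw yaw",np.degrees(np.arctan2(Rm[1,2],Rm[0,2])),"q6",st["joint_pos"][5],"F",np.round(st["contact_force"],1),"w",st["gripper_width"])
    print("delta cm tool",np.round(Rm.T@(np.array(goal)-st["tool_pos"])*100,2))
    j=np.radians(jaw_deg);z=np.array([np.cos(j),np.sin(j),0]);x=np.array([0,0,-1.]);T=np.c_[x,np.cross(z,x),z]
    print("rotvec deg tool",np.round(np.degrees(R.from_matrix(Rm.T@T).as_rotvec()),2))
E
python3 - <<'E'
from plant import manip
from h import *
plan([.5025,-.148,.2],-29,manip.state())
E
```

```text
t 0.15 tcp [ 0.2777 -0.5593  0.2053] axes x [-0.001  0.002 -1.   ] y [0.896 0.445 0.   ] z [ 0.445 -0.896 -0.002]
jaw yaw -63.60022593087762 q6 -0.11897828320908536 F [ 1.1 -0.3 -0.1] w 0.9984241570782676
delta cm tool [  0.58  38.42 -26.84]
rotvec deg tool [-34.6   -0.09  -0.04]
```

```bash
python3 -m inch '[{"fingers":1,"delta_pos":[0,4.8,-3.35],"twist":[0,0,0]},{"fingers":1,"delta_pos":[0,4.8,-3.35],"twist":[0,0,0]},{"fingers":1,"delta_pos":[0,4.8,-3.35],"twist":[0,0,0]},{"fingers":1,"delta_pos":[0,4.8,-3.35],"twist":[0,0,0]}]'
python3 -m inch '[{"fingers":1,"delta_pos":[0,4.8,-3.35],"twist":[0,0,0]},{"fingers":1,"delta_pos":[0,4.8,-3.35],"twist":[0,0,0]},{"fingers":1,"delta_pos":[0,4.8,-3.35],"twist":[0,0,0]},{"fingers":1,"delta_pos":[0,4.8,-3.35],"twist":[0,0,0]}]'
python3 -m inch '[{"fingers":1,"delta_pos":[0,0,0],"twist":[-10,0,0]},{"fingers":1,"delta_pos":[0,0,0],"twist":[-10,0,0]},{"fingers":1,"delta_pos":[0,0,0],"twist":[-10,0,0]},{"fingers":1,"delta_pos":[0,0,0],"twist":[-4.6,0,0]},{"fingers":1,"delta_pos":[0,0,0],"twist":[0,0,0]}]'
python3 - <<'E'
from plant import manip,viewer
from h import *
import cv2
f=viewer.grab_frame("wrist");np.savez("w1.npz",**{k:np.array(v) for k,v in f.items()});cv2.imwrite("pics/w1.png",f["pixels"])
plan([.5025,-.148,.2],-29,manip.state())
E
```

```text
time: 0.65
tool_pos: [0.3908, -0.3526, 0.206]
tool_rot: [0.601, 0.373, 0.601, -0.373]
contact_force: [1.2, 0.7, -0.0]
gripper_width: 0.997
time: 1.15
tool_pos: [0.5032, -0.1471, 0.2061]
tool_rot: [0.601, 0.373, 0.601, -0.373]
contact_force: [0.4, 0.2, -0.1]
gripper_width: 0.996
time: 1.78
tool_pos: [0.5025, -0.1489, 0.2059]
tool_rot: [0.684, 0.177, 0.685, -0.177]
contact_force: [-0.2, 0.1, -0.7]
gripper_width: 0.998
t 1.82 tcp [ 0.5025 -0.1489  0.2061] axes x [-0.  0. -1.] y [ 0.486  0.874 -0.   ] z [ 0.874 -0.486 -0.   ]
jaw yaw -29.08018460729184 q6 0.07737374142438053 F [-0.1 -0.8 -0.2] w 0.9986421871678807
delta cm tool [ 0.61  0.08 -0.05]
rotvec deg tool [-0.08 -0.02  0.  ]
```

View pics/w1.png

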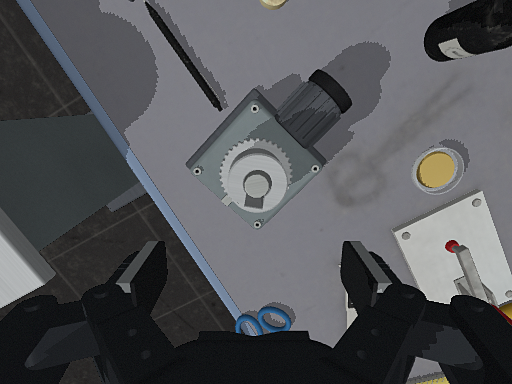

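The wrist view shows the high pulley with its shaft end at about (257,184), the notch pointing down at (254,203) and the mark at (227,199). I'll enlarge it to refine the angles.

Run:
```python
import numpy as np,cv2
f=np.load("w1.npz")
cv2.imwrite("pics/w1c.png",cv2.resize(f["pixels"][130:230,185:325],None,fx=5,fy=5,interpolation=cv2.INTER_CUBIC))
```

```text
(no output)
```

View pics/w1c.png

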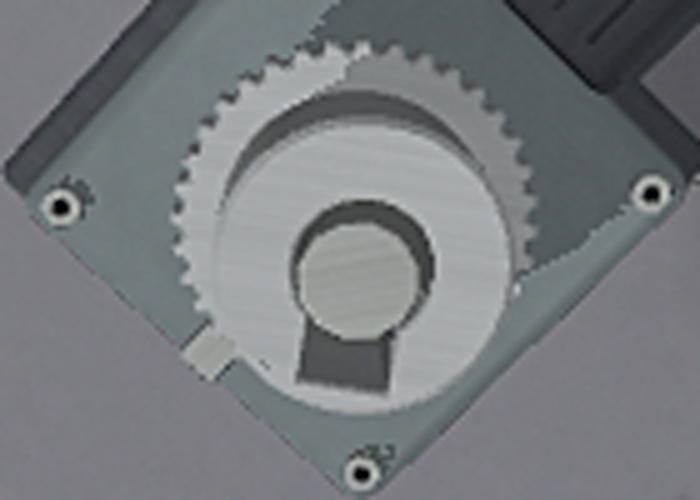

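Run:
```python
from h import *
f=np.load("w1.npz")
g=lambda x,y,z: ray(f,185+(x+.5)/5-.5,130+(y+.5)/5-.5,z)[:2]
s=g(360,281,.1145);b=g(364,267,.114);m=g(210,352,.05);n=g(342,388,.113)
A,B,C=g(61,206,.046),g(361,473,.046),g(651,192,.046)
print("shaft",s,"boss",b,"mark",m,"scr mid",(A+C)/2,"AB",np.linalg.norm(A-B),np.linalg.norm(C-B))
yaw=lambda c,p:np.degrees(np.arctan2(c[1]-p[1],c[0]-p[0]))
print("key yaw",yaw(s,m),yaw((A+C)/2,m),"from screws",yaw(C,B),yaw(A,B)-90, "diag", yaw(A,C))
e1=g(296,382,.113);e2=g(388,394,.113);print("notch",yaw(b,n),"edge normal",yaw(e1,e2), np.linalg.norm(e1-e2))
D=f["range_z"];print(np.linalg.norm(m-s))
```

```text
shaft [ 0.5051307  -0.15001551] boss [ 0.50697774 -0.14818167] mark [ 0.45854648 -0.16426815] scr mid [ 0.50484534 -0.14983987] AB 0.09433165936640864 0.09459275075105239
key yaw 17.01171378726716 17.30879509234102 from screws 17.340472906453204 17.166779165648748 diag 152.33304850774547
notch 51.33320379711764 edge normal 143.06605876126545 0.017348828197261704
0.04871578270465832
```

```bash
python3 -m inch '[{"fingers":1,"delta_pos":[0,0,0.15],"twist":[-9,0,0]},{"fingers":1,"delta_pos":[3.5,0,0],"twist":[0,0,0]},{"fingers":1,"delta_pos":[3.5,0,0],"twist":[0,0,0]},{"fingers":1,"delta_pos":[0,0,0],"twist":[0,0,0]}]'
python3 - <<'E'
from plant import manip,viewer
from h import *
import cv2
f=viewer.grab_frame("wrist");np.savez("w2.npz",**{k:np.array(v) for k,v in f.items()});cv2.imwrite("pics/w2.png",f["pixels"])
plan([.504,-.149,.084],-38,manip.state())
E
```

```text
time: 2.33
tool_pos: [0.5016, -0.1486, 0.1328]
tool_rot: [0.694, 0.124, 0.699, -0.122]
contact_force: [-0.1, -0.6, 0.3]
gripper_width: 1.001
t 2.38 tcp [ 0.5031 -0.1494  0.1353] axes x [-0.003  0.001 -1.   ] y [0.343 0.939 0.   ] z [ 0.939 -0.343 -0.003]
jaw yaw -20.040179725044528 q6 -0.08064009795470437 F [0.3 0.4 1.2] w 1.002213351744463
delta cm tool [5.13 0.06 0.08]
rotvec deg tool [ 1.796e+01 -1.600e-01  1.000e-02]
```

View pics/w2.png

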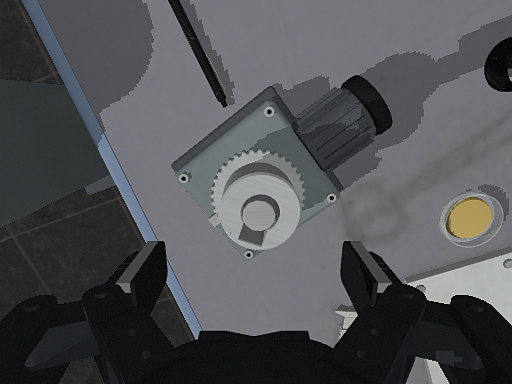

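The pulley is centred between the open pads. I turned the wrong way, so I'll turn back 18° and lower.

```bash
python3 -m inch '[{"fingers":1,"delta_pos":[0,0,0.1],"twist":[9,0,0]},{"fingers":1,"delta_pos":[0,0,0],"twist":[9,0,0]},{"fingers":1,"delta_pos":[2.5,0,0],"twist":[0,0,0]},{"fingers":1,"delta_pos":[2.4,0,0],"twist":[0,0,0]},{"fingers":1,"delta_pos":[0,0,0],"twist":[0,0,0]}]'
python3 - <<'E'
from plant import manip,viewer
from h import *
import cv2
f=viewer.grab_frame("wrist");np.savez("w3.npz",**{k:np.array(v) for k,v in f.items()});cv2.imwrite("pics/w3.png",f["pixels"])
plan([.504,-.149,.084],-38,manip.state())
E
```

```text
time: 3.0
tool_pos: [0.5047, -0.15, 0.0874]
tool_rot: [0.668, 0.23, 0.669, -0.23]
contact_force: [-0.3, -0.4, 1.0]
gripper_width: 1.001
t 3.05 tcp [ 0.5056 -0.1503  0.0886] axes x [ 0.001 -0.    -1.   ] y [0.616 0.788 0.   ] z [ 0.788 -0.616  0.001]
jaw yaw -38.01828150033591 q6 0.23333906957300007 F [0.1 0.5 0.5] w 1.0010523975824412
delta cm tool [ 0.46  0.01 -0.21]
rotvec deg tool [-0.02  0.06 -0.02]
```

View pics/w3.png

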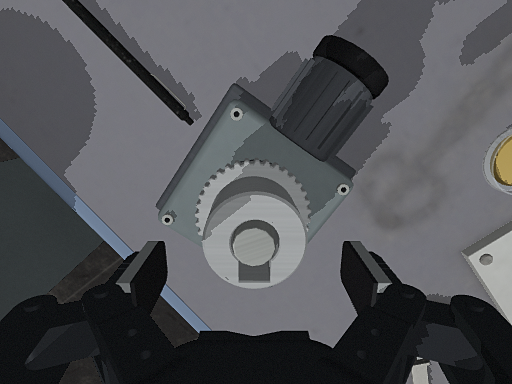

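The notch now points straight at the gripper (254,272), perpendicular to the jaw axis, and the boss at (254,245) is midway between the pads.

```bash
python3 - <<'E'
from h import *
f=np.load("w3.npz");print(ray(f,255,242.5,.1145), ray(f,255.5,246,.114))
E
python3 -m inch '[{"fingers":1,"delta_pos":[0.4,0,0],"twist":[0,0,0]},{"fingers":0.3,"delta_pos":[0,0,0],"twist":[0,0,0]},{"fingers":-0.2,"delta_pos":[0,0,0],"twist":[0,0,0]},{"fingers":-0.2,"delta_pos":[0,0,0],"twist":[0,0,0]},{"fingers":-0.2,"delta_pos":[0,0,0],"twist":[0,0,0]}]'
```

```text
[ 0.50700356 -0.14826992  0.1145    ] [ 0.50581005 -0.15023238  0.114     ]
time: 3.68
tool_pos: [0.4997, -0.1446, 0.0861]
tool_rot: [0.662, 0.233, 0.676, -0.228]
contact_force: [-26.2, 20.3, 31.8]
gripper_width: 0.404
```

Run:
```python
from plant import manip,viewer
from h import *
import cv2
f=viewer.grab_frame("wrist");np.savez("w4.npz",**{k:np.array(v) for k,v in f.items()});cv2.imwrite("pics/w4.png",f["pixels"])
f=viewer.grab_frame("scene");cv2.imwrite("pics/s4.png",cv2.resize(f["pixels"][120:220,180:310],None,fx=5,fy=5))
plan([.504,-.149,.084],-38,manip.state())
```

```text
t 3.77 tcp [ 0.4997 -0.1446  0.086 ] axes x [-0.016  0.013 -1.   ] y [0.615 0.788 0.   ] z [ 0.788 -0.615 -0.021]
jaw yaw -37.96713868693383 q6 0.2333317078968127 F [-26.9  20.6  31.5] w 0.40522748742481696
delta cm tool [ 0.19 -0.08  0.61]
rotvec deg tool [ 0.03 -1.18 -0.01]
```

View pics/w4.png

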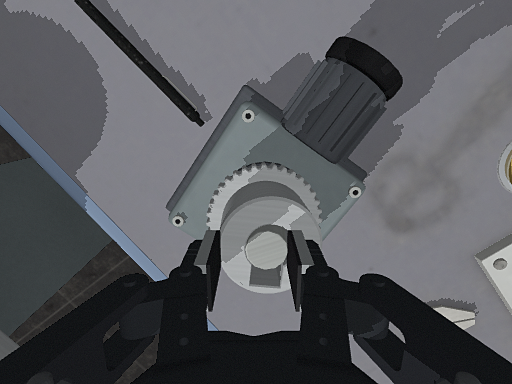

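View pics/s4.png

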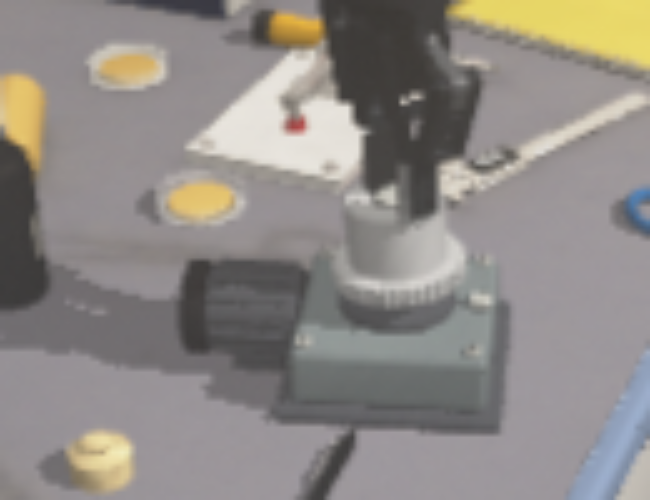

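The right pad (290–300, 232–310) lies over the boss rather than beside it. I'll check the finger and boss heights by depth.

Run:
```python
from h import *
for n,pts in(("w3",[(165,245),(160,260),(345,245),(352,262),(225,245),(285,245),(254,215),(254,285),(252,240)]),("w4",[(215,235),(212,250),(214,300),(295,235),(292,250),(302,240),(298,300),(240,225),(265,247),(240,260),(308,225),(275,220),(250,290)])):
    f=np.load(n+".npz");K=f["K"];P=f["pose"]
    for u,v in pts:
        d=f["range_z"][v,u];c=np.array([(u-K[0,2])/K[0,0]*d,(v-K[1,2])/K[1,1]*d,d]);print(n,u,v,np.round(P[:3,:3]@c+P[:3,3],4), f["pixels"][v,u])
```

```text
w3 165 245 [ 4.034e-01 -1.429e-01  4.000e-04] [110 104 103]
w3 160 260 [ 0.4737 -0.1204  0.1349] [17 16 17]
w3 345 245 [ 0.5441 -0.1686  0.1307] [18 16 17]
w3 352 262 [ 0.5425 -0.1713  0.1406] [21 18 21]
w3 225 245 [ 0.4938 -0.1397  0.1147] [164 162 159]
w3 285 245 [ 0.5183 -0.1596  0.1134] [163 163 158]
w3 254 215 [ 0.5158 -0.1362  0.1134] [162 161 158]
w3 254 285 [ 0.4909 -0.168   0.1148] [164 162 160]
w3 252 240 [ 0.5069 -0.1458  0.1154] [147 149 147]
w4 215 235 [ 0.4927 -0.1245  0.1232] [13 11  9]
w4 212 250 [ 0.4935 -0.125   0.1385] [15 16 16]
w4 214 300 [ 0.395  -0.2115  0.001 ] [88 84 83]
w4 295 235 [ 0.5232 -0.1485  0.122 ] [78 78 75]
w4 292 250 [ 0.5195 -0.1494  0.1318] [26 23 26]
w4 302 240 [ 0.5254 -0.1497  0.1282] [78 77 74]
w4 298 300 [ 0.5122 -0.1605  0.1498] [50 47 46]
w4 240 225 [ 0.5024 -0.1308  0.1131] [137 136 132]
w4 265 247 [ 0.5054 -0.148   0.1145] [159 161 157]
w4 240 260 [ 0.4902 -0.1461  0.1142] [174 173 170]
w4 308 225 [ 0.5298 -0.1531  0.1106] [140 139 135]
w4 275 220 [ 0.5182 -0.1397  0.1125] [132 131 129]
w4 250 290 [ 0.4829 -0.164   0.1139] [169 168 166]
```

Run:
```python
from h import *
for n,tz in(("w1",.206),("w3",.0886),("w4",.086)):
    f=np.load(n+".npz");K=f["K"];P=f["pose"];D=f["range_z"]
    v,u=np.mgrid[0:384,0:512]
    c=np.stack([(u-K[0,2])/K[0,0]*D,(v-K[1,2])/K[1,1]*D,D],-1);W=c@P[:3,:3].T+P[:3,3]
    for lo,hi in((130,245),(270,380)):
        m=(D>0)&(D<.26)&(u>lo)&(u<hi)&(v>225)&(v<330)&(W[...,2]>.1155)
        z=W[...,2][m];i=np.argsort(z)[:6];print(n,lo,np.round(z[i]-tz,4),list(zip(u[m][i],v[m][i])), c[m][i[0]].round(3))
    print("cam",P[:3,3])
```

```text
w1 130 [0.0383 0.0383 0.0385 0.0386 0.0386 0.0387] [(np.int64(167), np.int64(269)), (np.int64(165), np.int64(247)), (np.int64(166), np.int64(260)), (np.int64(167), np.int64(270)), (np.int64(166), np.int64(259)), (np.int64(167), np.int64(272))] [-0.043  0.039  0.147]
w1 270 [0.0383 0.0384 0.0387 0.0387 0.0387 0.0388] [(np.int64(342), np.int64(247)), (np.int64(341), np.int64(259)), (np.int64(341), np.int64(261)), (np.int64(342), np.int64(249)), (np.int64(341), np.int64(260)), (np.int64(343), np.int64(242))] [0.043 0.027 0.143]
cam [ 0.538127   -0.08498088  0.37407755]
w3 130 [0.0269 0.0269 0.0269 0.0269 0.0269 0.0269] [(np.int64(235), np.int64(251)), (np.int64(242), np.int64(239)), (np.int64(219), np.int64(236)), (np.int64(227), np.int64(263)), (np.int64(219), np.int64(270)), (np.int64(219), np.int64(253))] [-0.01   0.032  0.156]
w3 270 [0.0269 0.027  0.027  0.027  0.027  0.0271] [(np.int64(273), np.int64(246)), (np.int64(271), np.int64(247)), (np.int64(271), np.int64(284)), (np.int64(275), np.int64(275)), (np.int64(271), np.int64(249)), (np.int64(274), np.int64(247))] [0.01  0.029 0.155]
cam [ 0.5498722  -0.09237804  0.25550208]
w4 130 [0.0295 0.0295 0.0295 0.0295 0.0295 0.0295] [(np.int64(243), np.int64(281)), (np.int64(227), np.int64(266)), (np.int64(237), np.int64(263)), (np.int64(221), np.int64(256)), (np.int64(229), np.int64(240)), (np.int64(239), np.int64(282))] [-0.006  0.049  0.159]
w4 270 [0.0295 0.0295 0.0295 0.0295 0.0295 0.0295] [(np.int64(272), np.int64(240)), (np.int64(277), np.int64(259)), (np.int64(277), np.int64(253)), (np.int64(288), np.int64(231)), (np.int64(278), np.int64(251)), (np.int64(282), np.int64(256))] [0.01  0.025 0.152]
cam [ 0.54741125 -0.08912701  0.25418934]
```

The images put the fingertips roughly 30–38 mm behind the reported TCP while open, which disagrees with the nominal figure. They came down on the boss top instead of around it, so I'll raise, open, look again and then go lower.

```bash
python3 -m inch '[{"fingers":-0.2,"delta_pos":[-0.6,0,0],"twist":[0,0,0]},{"fingers":1,"delta_pos":[-0.4,0,0],"twist":[0,0,0]},{"fingers":1,"delta_pos":[0,0,0],"twist":[0,0,0]},{"fingers":1,"delta_pos":[0,0,0],"twist":[0,0,0]},{"fingers":1,"delta_pos":[0,0,0],"twist":[0,0,0]}]'
python3 - <<'E'
from plant import manip,viewer
from h import *
import cv2
f=viewer.grab_frame("wrist");np.savez("w5.npz",**{k:np.array(v) for k,v in f.items()});cv2.imwrite("pics/w5.png",f["pixels"])
plan([.505,-.149,.054],-38,manip.state())
E
```

```text
time: 4.4
tool_pos: [0.5053, -0.1504, 0.0936]
tool_rot: [0.669, 0.23, 0.668, -0.23]
contact_force: [0.0, 0.8, -0.3]
gripper_width: 0.996
t 4.45 tcp [ 0.5052 -0.1504  0.0935] axes x [ 0. -0. -1.] y [0.616 0.788 0.   ] z [ 0.788 -0.616  0.   ]
jaw yaw -38.01246994880107 q6 0.2329670431915734 F [-0.6  0.2  0. ] w 0.997954517829714
delta cm tool [ 3.95  0.1  -0.1 ]
rotvec deg tool [-0.01  0.03 -0.  ]
```

View pics/w5.png

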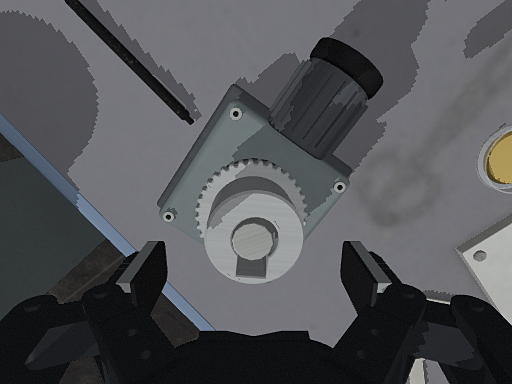

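Pulley still high and centred at (254,240); the notch is at (252,267). Lowering with force checks.

```bash
python3 -m inch '[{"fingers":1,"delta_pos":[1.5,0.1,0],"twist":[0,0,0]},{"fingers":1,"delta_pos":[1.3,0,0],"twist":[0,0,0]},{"fingers":1,"delta_pos":[0,0,0],"twist":[0,0,0]}]'
python3 -m inch '[{"fingers":1,"delta_pos":[0.8,0,0],"twist":[0,0,0]},{"fingers":1,"delta_pos":[0,0,0],"twist":[0,0,0]}]'
python3 - <<'E'
from plant import manip,viewer
from h import *
import cv2
f=viewer.grab_frame("wrist");np.savez("w6.npz",**{k:np.array(v) for k,v in f.items()});cv2.imwrite("pics/w6.png",f["pixels"])
f=viewer.grab_frame("scene");cv2.imwrite("pics/s6.png",cv2.resize(f["pixels"][120:220,180:310],None,fx=5,fy=5))
plan([.505,-.149,.054],-38,manip.state())
E
```

```text
time: 4.82
tool_pos: [0.5039, -0.1485, 0.0628]
tool_rot: [0.667, 0.23, 0.67, -0.23]
contact_force: [0.4, 0.1, 0.4]
gripper_width: 0.997
time: 5.08
tool_pos: [0.5051, -0.1491, 0.0566]
tool_rot: [0.668, 0.23, 0.669, -0.23]
contact_force: [0.3, -0.2, 0.7]
gripper_width: 0.999
t 5.17 tcp [ 0.5056 -0.1493  0.0574] axes x [ 0. -0. -1.] y [0.616 0.788 0.   ] z [ 0.788 -0.616  0.   ]
jaw yaw -37.997799357949994 q6 0.23484684561432334 F [0.2 0.  0.3] w 0.9975503729976168
delta cm tool [ 0.34 -0.02 -0.07]
rotvec deg tool [ 0.    0.01 -0.  ]
```

View pics/w6.png

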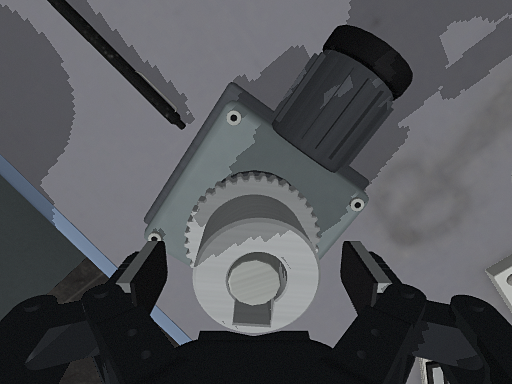

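View pics/s6.png

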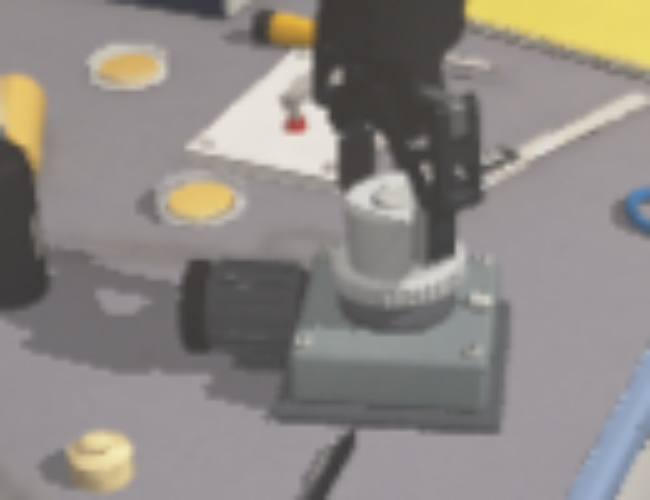

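The fingers now straddle the boss with no contact. The boss is at (255,278) and the pads at 165 and 342. Close.

```bash
python3 -m inch '[{"fingers":0.5,"delta_pos":[0,0,0],"twist":[0,0,0]},{"fingers":0.1,"delta_pos":[0,0,0],"twist":[0,0,0]},{"fingers":0.1,"delta_pos":[0,0,0],"twist":[0,0,0]},{"fingers":0.1,"delta_pos":[0,0,0],"twist":[0,0,0]}]'
python3 - <<'E'
from plant import manip,viewer
from h import *
import cv2
f=viewer.grab_frame("wrist");np.savez("w7.npz",**{k:np.array(v) for k,v in f.items()});cv2.imwrite("pics/w7.png",f["pixels"])
plan([.505,-.149,.054],-38,manip.state())
E
```

```text
time: 5.68
tool_pos: [0.5064, -0.1495, 0.0583]
tool_rot: [0.669, 0.23, 0.668, -0.23]
contact_force: [0.5, 1.5, 5.1]
gripper_width: 0.639
t 5.72 tcp [ 0.5064 -0.1495  0.0583] axes x [ 0.002 -0.001 -1.   ] y [0.616 0.788 0.001] z [ 0.788 -0.616  0.002]
jaw yaw -37.99271501311428 q6 0.23482985833988204 F [1.2 0.3 5.9] w 0.6439216458071577
delta cm tool [ 0.43 -0.05 -0.15]
rotvec deg tool [ 0.01  0.11 -0.04]
```

View pics/w7.png

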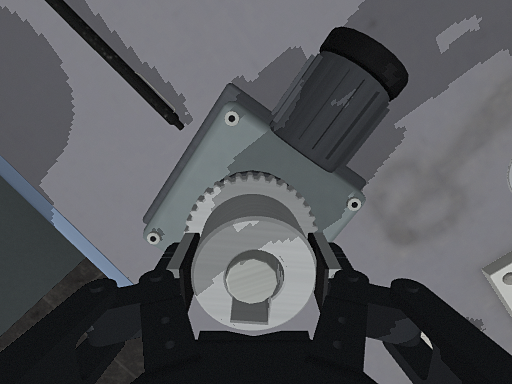

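Firm grip on the boss at width 0.64. Turning clockwise from above, which is +x twist, by about 35°.

```bash
python3 -m inch '[{"fingers":0.1,"delta_pos":[0,0,0],"twist":[6,0,0]},{"fingers":0.1,"delta_pos":[0,0,0],"twist":[6,0,0]},{"fingers":0.1,"delta_pos":[0,0,0],"twist":[6,0,0]},{"fingers":0.1,"delta_pos":[0,0,0],"twist":[0,0,0]}]'
python3 -m inch '[{"fingers":0.1,"delta_pos":[0,0,0],"twist":[6,0,0]},{"fingers":0.1,"delta_pos":[0,0,0],"twist":[6,0,0]},{"fingers":0.1,"delta_pos":[0,0,0],"twist":[5.5,0,0]},{"fingers":0.1,"delta_pos":[0,0,0],"twist":[0,0,0]},{"fingers":0.1,"delta_pos":[0,0,0],"twist":[0,0,0]}]'
python3 - <<'E'
from plant import manip,viewer
from h import *
import cv2
f=viewer.grab_frame("wrist");np.savez("w8.npz",**{k:np.array(v) for k,v in f.items()});cv2.imwrite("pics/w8.png",f["pixels"])
s=manip.state();plan([.505,-.149,.054],-73.5,s);print(s["ft_torque"])
E
```

```text
time: 6.22
tool_pos: [0.506, -0.1496, 0.0571]
tool_rot: [0.625, 0.332, 0.624, -0.332]
contact_force: [3.0, -1.4, -0.1]
gripper_width: 0.637
time: 6.85
tool_pos: [0.5059, -0.1501, 0.0571]
tool_rot: [0.568, 0.422, 0.566, -0.423]
contact_force: [3.7, -4.1, -2.3]
gripper_width: 0.641
t 6.9 tcp [ 0.5059 -0.1502  0.0571] axes x [ 0.001 -0.002 -1.   ] y [0.958 0.286 0.001] z [ 0.286 -0.958  0.002]
jaw yaw -73.35494166146817 q6 0.8519327466277276 F [ 3.9 -2.7 -2.7] w 0.6431869079074601
delta cm tool [ 0.31 -0.06 -0.14]
rotvec deg tool [ 0.15  0.13 -0.04]
[-0.69342715 -0.72939372  0.01620556]
```

View pics/w8.png

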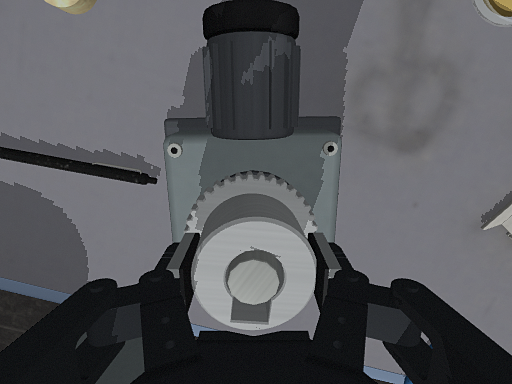

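The notch (249,312) is now directly opposite the motor. I'll lower gently to confirm the key enters.

```bash
python3 -m inch '[{"fingers":0.1,"delta_pos":[0.3,0,0],"twist":[0,0,0]},{"fingers":0.1,"delta_pos":[0.3,0,0],"twist":[0,0,0]},{"fingers":0.1,"delta_pos":[0,0,0],"twist":[0,0,0]}]'
```

```text
time: 7.28
tool_pos: [0.506, -0.1502, 0.0514]
tool_rot: [0.568, 0.422, 0.566, -0.423]
contact_force: [3.9, -5.3, -0.7]
gripper_width: 0.644
```

Lowered 6 mm with no resistance, so the key is in the keyway. Releasing now.

```bash
python3 -m inch '[{"fingers":0.5,"delta_pos":[0,0,0],"twist":[0,0,0]},{"fingers":1,"delta_pos":[0,0,0],"twist":[0,0,0]},{"fingers":1,"delta_pos":[0,0,0],"twist":[0,0,0]},{"fingers":1,"delta_pos":[0,0,0],"twist":[0,0,0]}]'
python3 - <<'E'
from plant import manip,viewer
from h import *
import cv2
f=viewer.grab_frame("wrist");np.savez("w9.npz",**{k:np.array(v) for k,v in f.items()});cv2.imwrite("pics/w9.png",f["pixels"])
K=f["K"];P=f["pose"]
for u,v in[(210,280),(295,280),(252,235),(230,320)]:
    d=f["range_z"][v,u];c=np.array([(u-K[0,2])/K[0,0]*d,(v-K[1,2])/K[1,1]*d,d]);print(u,v,np.round(P[:3,:3]@c+P[:3,3],4))
E
```

```text
time: 7.78
tool_pos: [0.5052, -0.149, 0.051]
tool_rot: [0.566, 0.423, 0.567, -0.423]
contact_force: [-0.3, 0.1, 0.2]
gripper_width: 0.998
210 280 [ 0.4951 -0.131   0.1013]
295 280 [ 0.5058 -0.1683  0.1007]
252 235 [ 0.5213 -0.1432  0.0997]
230 320 [ 3.920e-01 -1.605e-01  2.000e-04]
```

View pics/w9.png

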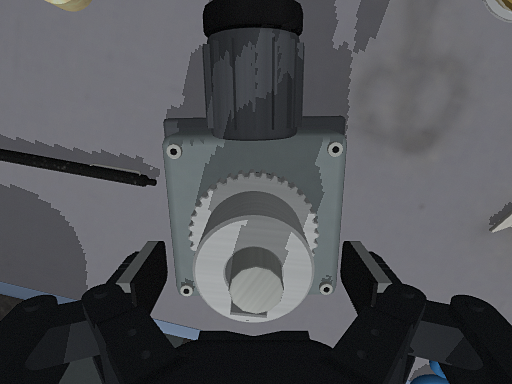

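The boss top now reads 0.100 m, so the pulley is home, and the shaft stands proud at (256,285). Next I'll retreat upward and check both pulleys.

```bash
python3 -m inch '[{"fingers":1,"delta_pos":[-3,0,0],"twist":[0,0,0]},{"fingers":1,"delta_pos":[-5,0,0],"twist":[0,0,0]},{"fingers":1,"delta_pos":[-5,0,0],"twist":[0,0,0]},{"fingers":1,"delta_pos":[-3,0,0],"twist":[0,0,0]},{"fingers":1,"delta_pos":[0,0,0],"twist":[0,0,0]}]'
python3 - <<'E'
from plant import manip,viewer
from h import *
import cv2
f=viewer.grab_frame("wrist");cv2.imwrite("pics/wa.png",f["pixels"]);K=f["K"];P=f["pose"];D=f["range_z"]
v,u=np.mgrid[0:384,0:512]
c=np.stack([(u-K[0,2])/K[0,0]*D,(v-K[1,2])/K[1,1]*D,D],-1);W=c@P[:3,:3].T+P[:3,3]
r=np.hypot(W[...,0]-.505,W[...,1]+.149)
for lo,hi in((.094,.108),(.108,.12)):
    m=(D>0)&(r<.032)&(W[...,2]>lo)&(W[...,2]<hi);t=W[m];print(m.sum(),t.mean(0))
    if m.sum()>50:print(np.degrees(np.linalg.lstsq(np.c_[t[:,:2]-t[:,:2].mean(0),np.ones(len(t))],t[:,2],rcond=None)[0][:2]))
f=viewer.grab_frame("scene");cv2.imwrite("pics/sa.png",cv2.resize(f["pixels"][120:300,130:310],None,fx=3.2,fy=3.2))
print(manip.state()["contact_force"])
E
```

```text
time: 8.45
tool_pos: [0.5072, -0.15, 0.2149]
tool_rot: [0.569, 0.424, 0.564, -0.423]
contact_force: [-0.8, 0.6, -0.4]
gripper_width: 1.003
1843 [ 0.5065384  -0.14816952  0.10030595]
[ 0.08499271 -0.11593146]
456 [ 0.50579411 -0.14950184  0.1147379 ]
[-3.36479861 -1.35699304]
[-0.09985877 -0.2844514  -0.24181593]
```

View pics/wa.png

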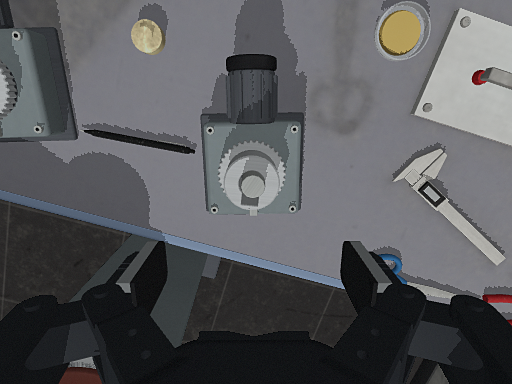

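View pics/sa.png

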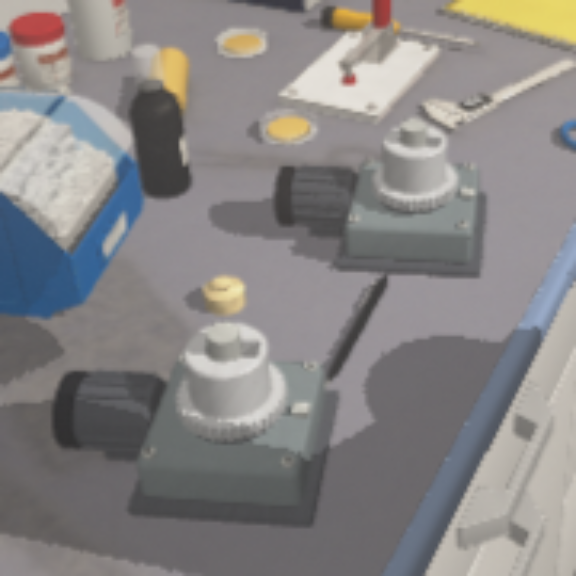

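Both pulleys sit home and level, and the gripper is clear. The reworked one is at (252,184) in the wrist view and (415,160) in the scene crop, and the other, at (225,370), is untouched. Handing in.

```bash
python3 -c "
from plant import manip
print(manip.job_done())"
```

```text
the job is handed in; nothing more can be done
None
```

The high pulley, on the drive at about (0.505, -0.149), is now fully home, and I handed the job in about 8.5 s into the 32 s allowed. I gripped its boss and turned it about 35° clockwise until the keyway was over the key. I then lowered it 6 mm with no resistance and let go, and it dropped the rest of the way.

**Last checks:** the boss top was at 0.1003 m against 0.100 m expected when home, with a lean of about 0.1°. The other pulley was not touched and looked the same in the last scene picture. The gripper was open and well clear, with contact force near zero.

**What went wrong or disagreed:**
- **First grasp missed:** it was too high, and one finger closed onto the boss top at about 46 N in total (32 N upward) before I backed off. The press was by a finger, not the arm or gripper body that the 40 N limit names. The pulley stayed on its shaft and did not move noticeably.
- **Fingertip position:** in the images the open fingertips were about 38 mm behind the reported TCP, not the 13 mm expected. I set the second grasp depth from the images.
- **Wrong turn before gripping:** I turned the empty gripper 9° the wrong way and corrected it.

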